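# Reload the tape stand from the blocked drawer

## Robot

A 6-joint arm with a two-finger parallel gripper is mounted at the origin on a cart in front of the work surface, level with it; the furniture and walls round the work are solid. World frame = base frame: x ahead of the robot, y to its left, z up, the work surface at z = 0. Lengths are in m, angles in rad, forces in N, time in s.
With the tool pointing down it reaches from about 0.35 to 0.775 m from the base axis. Payload 7.3 kg.
Tool frame: the origin (TCP) lies on the mounting face of the last link; the fingertips stand 178 mm ahead of it and the grasp point (between the pads) lies 159 mm ahead of it (robot.grip_depth is the distance from the TCP to the grasp point, in m); z points along the fingers, y is the line along which they close (so a half turn about z gives the same grasp; the last joint's range is limited). The gripper opens to 92 mm and grips with 3 to 60 N. Pads are 19 mm wide; open, the fingers measure 130 mm over their backs; the gripper's body (75 mm by 190 mm) begins 47 mm behind the grasp point.
Start: joints at [1.031, 0.342, 1.524, -0, 1.275, -0.146], TCP at [0.201, 0.485, 0.405] pointing down, gripper open.
Joint ranges: [-2.53, 2.53], [-0.77, 2.02], [0.04, 2.7], [-1, 4.14], [0.28, 2.66], [-3.11, 3.11]. Speed limits (rad/s): [2.57, 2.57, 3.14, 3.14, 3.14, 3.14].

## Interface

Orientations are given as [roll, pitch, yaw] about the fixed x, y, z axes, in that order (R = Rz(yaw) Ry(pitch) Rx(roll)).
In Python, from cell import observe, cams, robot, models gives the robot as it stands.
- The arm moves only by the shell command python3 -m jog 'ROWS' [FORCE]. ROWS is JSON, a list of rows, each a list of 3 entries, a list of its own where there are three numbers: the shift along the tool's x, y, z each as a share of 0.4 m, from -1 to 1, then the turn about the tool's z as a share of pi rad, from -1 to 1, then the closure, from 0 (fully open) to 1 (shut). In form: [[[x, y, z], turn, jaw], ...]. A call has 1 to 12 rows; each row is the pose to reach, as a shift and turn from the pose commanded when the call began, along the tool's axes at that moment, turning the shorter way round; what a row does not reach only later rows make up. A row lasts 1/8 s, in which the tool goes at most 62.5 mm and 10.7 degrees, less where a joint would pass 70% of its speed; a pose out of reach is approached as far as the arm can. A call with a number of a shift or a turn outside -1 to 1 is refused whole. A call with a gripper value outside its range is refused whole. The fingers move at their own pace and stop on an object; FORCE is the grip in N (left out, the last holds). Time passes only in rows, so rows that repeat a pose let the fingers close. It gives the time, the measured TCP pose, the force, the opening and the grip force at its end, in the units of the state.
- observe(): the state, without advancing time (a new reading comes with each control period).
- cams.read_camera(name): name is "scene" or "top"; returns the picture (384x512x3 uint8, red, green, blue); there is no depth.
- cams.camera_model(name): a dict with "camera_matrix" (3x3 intrinsics, pixels), "pose" (4x4, takes a point from camera to world coordinates). Camera axes: x right, y down, z forward; pixel columns grow to the right and rows downward; lengths in m; the calibration is good to about 2 mm. A picture is of the moment at which its call begins. camera_model takes no time and is no camera call.
- robot.hand_in(): hands the job in; it is judged then, once.
Trained networks look in the newest picture that a camera, given by its name, has taken for a name from the list of things; names that differ only in an ending like _2 or _b are one class to them, and where a whole thing is asked for, a point or a joint stands for the part that bears it (a point fixed in the world has none). Each returns a list of dicts, best first, with "confidence" (0 to 1); they miss things now and then, are a little off and sometimes report something else, mostly with a low value. They report only what shows in the picture. A call takes as long as a camera call. They do not tell look-alikes from the thing itself.
- models.find_in(target, camera): "position" ([x, y, z] in m, in world coordinates, good to about 4 mm: the middle of the surface that is visible of it).
- models.pinpoint(target, camera): "position" ([x, y, z] in m, in world coordinates, good to about 4 mm: a listed point, or the origin of a listed thing).
The state is a dict: "time": time; "qpos": joint angles; "qvel": joint speeds; "joint_efforts": joint torques, N m; "tool_pos": TCP position; "tool_rot": TCP orientation; "contact_force": force on the tool from outside, world axes, zero at the start; "torque": the same for the moment, N m; "opening": finger opening in m; "grip_force": force on a finger pad.
Only numpy, scipy, OpenCV 4.12 (cv2) and the standard library are available. Lean on these libraries where they do the work, as an engineer would, in place of code of your own. Each camera call takes 0.05 s, during which the arm holds its last target. There are 200 camera calls.

## Task

The tape stand has run out: drop its empty cardboard core into the small open kraft box and put the fresh roll of blue tape from the clear drawer on its spindle, pushed right down. The jar of beads and the pack of white cards stand in the drawer's way, so before you pull it, stand both on the green cutting mat without knocking either over; once the roll is out, shut the drawer fully and put the jar and the pack back exactly where each stood, the pack turned the way it was.

Things in the scene. Friction and masses are not known exactly. Their poses are not given: they have to be found in the camera images.
- jar: clear screw jar of coloured beads with an off-white lid, 57 mm across, 75 mm high (to grip: a 56 mm cylinder up to 62 mm), about 0.11 kg, loose. It stands upright on the bench in front of the drawer, in its way. Origin: centre of the underside; z up along the jar.
- pack: pack of white cards, 115 x 59 x 51 mm (x, y, z), one rigid block of about 0.21 kg, loose. It lies in front of the drawer beside the jar, its long side roughly (within 0.1 rad) along the drawer's travel. Origin: centre of the underside; x along the 115 mm, y along the 59 mm, z up.
- case: clear acrylic organiser with one drawer, fixed to the bench, 170 x 180 x 64 mm (x, y, z). Origin: centre of its underside, on the bench (z = 0). Its front is the -x face, x = -85 mm; the drawer comes out along -x. The drawer's inner floor is 12 mm above the bench, its walls end 55 mm above it (the front 58 mm); inside it is 158 x 162 mm (x, y).
- drawer (a joint): travel of the clear drawer, m: 0 = shut, 0.13 = fully out (end stop). At the start shut or up to 0.015 out. It slides stiffly enough to stay where it is left (about 1.2 N of friction) and carries the roll with it. The pack at its place is 5 to 35 mm in front of the handle, the jar 35 to 70 mm, both within its travel.
- handle (a point): middle of the drawer's aluminium bar handle, moving with the drawer: a level round bar 9 mm thick, 90 mm long along the case's y, 42 mm in front of the drawer front, its axis 35 mm above the bench.
- roll: fresh roll of blue tape, lying flat (axis vertical) in the drawer, seen through the clear top; 60 mm across, 30 mm high, with a through hole of 34 mm, about 0.09 kg, loose. Origin: centre of the underside; z along the axis. It lies 54 to 62 mm behind the case's front, within 12 mm of the drawer's middle line; it can be lifted out once the drawer is out.
- core: empty brown cardboard core, a tube of 40 mm outer and 34 mm inner diameter, 30 mm high, about 15 g, loose; at the start it stands upright on the stand, over the spindle. Origin: centre of the underside; z along the axis.
- stand: tape stand: dark steel plate fixed to the bench. Origin: on the spindle's axis, at the underside, z up. The upright aluminium spindle at the origin is 21 mm thick, its rounded tip 48 mm above the bench; the black disc round its foot carries the roll, 10 mm above the bench. Plate 8 mm high, x -85 to 45, y -45 to 45 mm; an upright cutter blade, 41 mm high, at x = -76, y -15 to 20 mm.
- scrap_box: small open kraft box for scrap, 120 x 170 x 75 mm (x, y, z), walls 4 mm, floor 3 mm, inside 112 x 164 mm, fixed to the bench. Origin: centre of the underside.
- mat: green cutting mat with a pale grid, 148 x 210 mm (x, y), 3 mm thick, fixed on the left-hand bench top, which is 4 mm higher than the board on the right. Origin: centre of the underside; the surface is 3 mm above it.
Mind the look-alikes: they are no part of the job. What is shaped like the core but pink or yellow is not meant.

How it is judged:
On the way, in this order (a step that is already met when the one before it is completed fails the run):
1. the jar and the pack both stand upright on the cutting mat (x of jar in the frame of mat between -0.074 and 0.074 m and y of jar in the frame of mat between -0.105 and 0.105 m and z of each of jar, pack in the frame of mat below 0.01 m and angle between each of jar, pack's own z axis and vertical below 0.15 rad and linear speed of each of jar, pack below 0.03 m/s and x of pack in the frame of mat between -0.074 and 0.074 m and y of pack in the frame of mat between -0.105 and 0.105 m), for 0.2 s.
2. the drawer is pulled out by more than 80 mm (value of joint drawer above 0.08 m), for 0.1 s.
3. the fresh roll sits right down on the spindle, the empty core is in the scrap box and the drawer is shut (horizontal distance between roll and stand below 0.009 m and z of roll in the frame of stand between 0.006 and 0.014 m and angle between roll's own z axis and vertical below 0.1 rad and x of core in the frame of scrap_box between -0.056 and 0.056 m and y of core in the frame of scrap_box between -0.082 and 0.082 m and z of core in the frame of scrap_box between -0.001 and 0.045 m and value of joint drawer below 0.006 m), for 0.2 s.
At the end, for the whole second after the job is handed in: Blue roll flat round the spindle on the disc (axis within 9 mm, underside 6 to 14 mm up); core in the scrap box; drawer shut to 6 mm; jar and pack upright within 15 mm of where each stood at the start, the pack's long side within 0.25 rad of the drawer's travel; all released, at rest (all of step 3 and distance of each of jar, pack from where it was at the start of the episode below 0.015 m and angle between each of jar, pack's own z axis and vertical below 0.1 rad and angle between the x axis of pack and the x axis of case, either way round below 0.25 rad and linear speed of each of jar, pack, roll, core below 0.02 m/s); the robot touches nothing.
It fails at once if the jar is knocked over (tilted by more than 0.6 rad) (angle between jar's own z axis and vertical above 0.6 rad).
It fails at once if the pack is knocked over (tilted by more than 0.6 rad) (angle between pack's own z axis and vertical above 0.6 rad).
It also fails if it takes over 150 s, if anything falls off the work surface, if the arm or the gripper's body presses on something with over 40 N, if the wrist force passes 120 N, or if a joint passes its speed limit or range.

## Working session

There is one attempt and no reset: what is moved stays moved. The work goes in short steps, Python scripts to look and compute and a shell command to move; the robot and the scene stay as the last step left them, time stands still between calls to the robot, and variables do not carry over. Pictures are saved under pics/ and viewed, at most 14 in all, crops included, and the job is handed in when it is done.

```bash
mkdir -p pics; ls; python3 - <<'E'
from cell import observe,cams,robot,models
import cv2,numpy as np
for c in("scene","top"):
    cv2.imwrite(f"pics/{c}0.png",cv2.cvtColor(cams.read_camera(c),cv2.COLOR_RGB2BGR))
    m=cams.camera_model(c);print(c,np.round(m["camera_matrix"],1).tolist(),np.round(m["pose"],3).tolist())
    for t in["jar","pack","case","handle","roll","core","stand","scrap_box","mat"]:
        print(t,[(np.round(d["position"],3).tolist(),round(d["confidence"],2)) for d in models.pinpoint(t,c)])
s=observe();print(s)
E
```

```text
pics
scene [[432.3, 0.0, 254.5], [0.0, 432.3, 184.7], [0.0, 0.0, 1.0]] [[0.548, -0.603, 0.58, -0.146], [-0.837, -0.399, 0.375, -0.525], [0.005, -0.691, -0.723, 0.98], [0.0, 0.0, 0.0, 1.0]]
jar [([0.466, -0.032, -0.003], 0.67), ([0.472, 0.262, 0.006], 0.39), ([0.483, -0.158, -0.002], 0.33), ([0.405, -0.377, 0.004], 0.26), ([0.56, -0.095, 0.035], 0.2)]
pack [([0.478, -0.156, -0.0], 0.56)]
case [([0.693, -0.084, -0.001], 0.85)]
handle [([0.558, -0.096, 0.034], 0.58)]
roll []
core [([0.617, -0.257, 0.002], 0.76), ([0.583, -0.367, 0.009], 0.59), ([0.692, -0.4, 0.0], 0.59), ([0.687, -0.323, -0.002], 0.59)]
stand [([0.582, -0.369, 0.004], 0.65)]
scrap_box [([0.482, -0.157, 0.001], 0.39)]
mat [([0.473, 0.262, 0.004], 0.96)]
top [[415.9, 0.0, 261.1], [0.0, 415.9, 193.5], [0.0, 0.0, 1.0]] [[0.004, -0.996, 0.089, 0.491], [-1.0, -0.003, 0.008, -0.045], [-0.007, -0.089, -0.996, 1.118], [0.0, 0.0, 0.0, 1.0]]
jar [([0.464, -0.03, -0.001], 0.9)]
pack []
case [([0.689, -0.087, -0.002], 0.6)]
handle [([0.563, -0.094, 0.034], 0.62)]
roll []
core [([0.682, -0.325, -0.0], 0.61), ([0.408, -0.378, 0.002], 
[... 191 characters left out ...]
ime': 1.0, 'qpos': array([ 1.03100590e+00,  3.42003830e-01,  1.52410977e+00,  2.44343337e-05,
        1.27532528e+00, -1.45982929e-01]), 'qvel': array([ 1.36762247e-03,  1.03458348e-03, -7.41032011e-05,  1.09963764e-03,
        1.04886790e-03, -3.65230748e-06]), 'joint_efforts': array([-4.24263862e-04, -4.31138313e+01, -2.44485444e+01,  7.18232291e-02,
        4.80193226e-02,  1.23288746e-05]), 'tool_pos': array([0.20142028, 0.48483681, 0.4047351 ]), 'tool_rot': array([ 3.14143711e+00, -7.59224254e-07,  2.74777805e+00]), 'contact_force': array([ 0.17147926, -0.17159976, -0.82637468]), 'torque': array([ 0.00123424, -0.03912686,  0.00311511]), 'grip_force': 0.0, 'opening': 0.09178605706598317}
```

View pics/scene0.png

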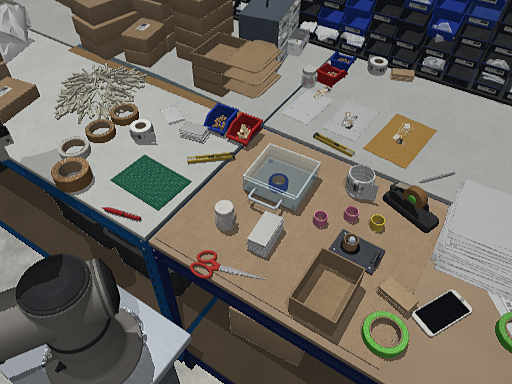

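View pics/top0.png

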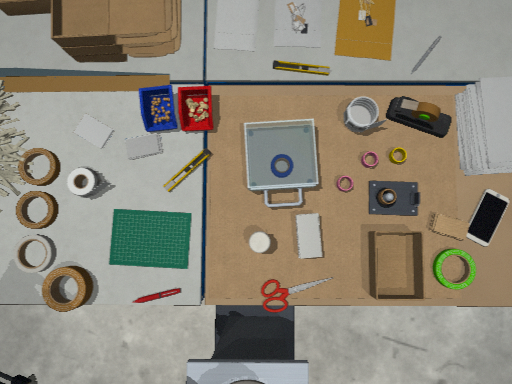

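The pictures show:
- **Jar:** top (260,242), scene (225,215).
- **Pack:** top (309,236), scene (265,235).
- **Roll:** blue, seen through the drawer's clear top at top (282,165).
- **Scrap box:** top (396,265).

Four things have the core's shape, given here as top pixels: pink (345,183), pink (370,159), yellow (399,155), and the brown one on the spindle at (388,196). The brown one fits because it stands over the spindle. I'll confirm it in an enlarged crop.

```bash
cat > h.py <<'E'
from cell import observe,cams,robot,models
import cv2,numpy as np
from scipy.spatial.transform import Rotation as R
def ray(c,u,v,z):
    m=cams.camera_model(c);K=np.array(m["camera_matrix"]);T=np.array(m["pose"])
    d=T[:3,:3]@np.linalg.solve(K,[u,v,1]);o=T[:3,3];return o+d*(z-o[2])/d[2]
def proj(c,p):
    m=cams.camera_model(c);K=np.array(m["camera_matrix"]);T=np.array(m["pose"])
    q=K@(T[:3,:3].T@(np.array(p)-T[:3,3]));return q[:2]/q[2]
def snap(c):return cv2.cvtColor(cams.read_camera(c),cv2.COLOR_RGB2BGR)
def crop(im,u0,v0,u1,v1,k,name):
    cv2.imwrite(f"pics/{name}.png",cv2.resize(im[v0:v1,u0:u1],None,fx=k,fy=k,interpolation=cv2.INTER_CUBIC))
def to(x,y,z,yaw,grasp=True):
    "print shift units and turn from present pose; grasp point target, tool down, tool yaw (about z, of R=Rz(yaw)Rx(pi))"
    s=observe();r=R.from_euler('xyz',s["tool_rot"]).as_matrix()
    p=np.array([x,y,z+robot.grip_depth]);d=r.T@(p-s["tool_pos"])/0.4
    dt=-(yaw-s["tool_rot"][2])/np.pi; dt=(dt+.5)%1-.5
    print("shift",np.round(d,4),"turn",round(dt,4),"(yaw half-turn equiv)",np.round(s["tool_pos"],4),np.round(s["tool_rot"],3))
E
python3 - <<'E'
from h import *
a=cv2.imread("pics/top0.png");b=cv2.imread("pics/scene0.png")
A=cv2.resize(a[110:310,230:430],None,fx=3,fy=3,interpolation=3)[:, :600]
crop(a,230,110,430,310,3,"topc")
crop(b,200,130,400,330,3,"scenec")
E
```

```text
(no output)
```

View pics/topc.png

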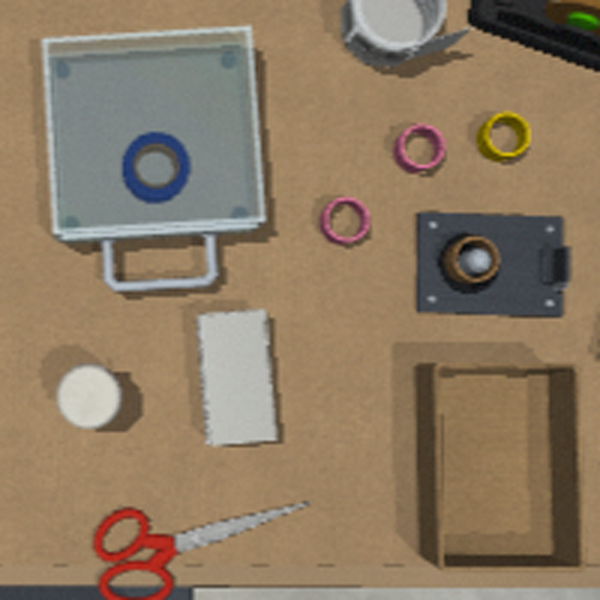

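View pics/scenec.png

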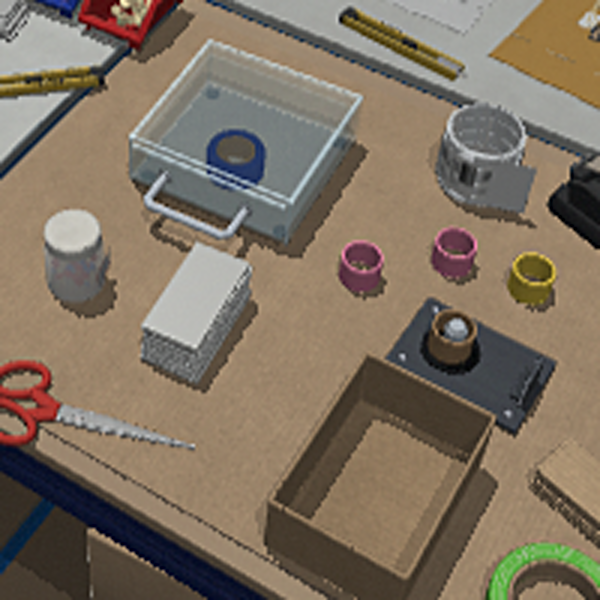

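The brown core on the spindle (top crop (471,261), full image (387,197)) is the one meant. The pink and yellow tubes stand loose on the board. Next I'll compute positions from the pixels.

```bash
python3 - <<'E'
from h import *
def t(x,y,z):return ray("top",(x+.5)/3-.5+230,(y+.5)/3-.5+110,z)
def s(x,y,z):return ray("scene",(x+.5)/3-.5+200,(y+.5)/3-.5+130,z)
f=lambda p:np.round(p[:2],4).tolist()
print("jar",f(t(90,397,.075)),f(s(73,230,.075)))
P=np.array([t(*c,.051) for c in[(199,315),(266,310),(277,439),(208,445)]]);
e=(P[0]+P[1]-P[2]-P[3])/2
print("pack",f(P.mean(0)),"yaw",np.arctan2(e[1],e[0]),"len",np.linalg.norm(e),np.linalg.norm(P[0]-P[1]))
P=np.array([s(*c,.051) for c in[(194,245),(251,265),(206,353),(142,329)]]);e=(P[0]+P[1]-P[2]-P[3])/2
print("pack s",f(P.mean(0)),"yaw",np.arctan2(e[1],e[0]),np.linalg.norm(e),np.linalg.norm(P[0]-P[1]))
P=np.array([t(*c,.064) for c in[(43,40),(250,28),(264,221),(51,237)]]);e=(P[0]+P[1]-P[2]-P[3])/2
print("case",f(P.mean(0)),"yaw",np.arctan2(e[1],e[0]),np.linalg.norm(e),np.linalg.norm(P[0]-P[1]))
print("handle",f(t(160,285,.037)),f(t(110,287,.037)),f(t(217,279,.037)))
print("roll",f(t(155,167,.042)),f(s(237,150,.042)))
print("core",f(t(471,261,.040)),f(s(453,325,.040)),"spindle",f(t(475,260,.046)),f(s(457,328,.046)))
P=np.array([t(*c,.075) for c in[(437,365),(578,368),(580,566),(437,566)]]);e=(P[0]+P[1]-P[2]-P[3])/2
print("box",f(P.mean(0)),np.linalg.norm(e),np.linalg.norm(P[0]-P[1]),P[:,:2].round(3).tolist())
m=[ray("top",*c,.007) for c in[(113,209),(191,211),(188,269),(110,266)]];print("mat",f(np.mean(m,0)),[f(q) for q in m])
to(.464,-.03,.04,np.pi)
E
```

```text
jar [0.4629, -0.0338] [0.4641, -0.031]
pack [0.4797, -0.1588] yaw 0.07106373485397216 len 0.10978966856590017 0.0573759857774419
pack s [0.4784, -0.1593] yaw 0.14379452474602084 0.10804597810922738 0.05742648720040279
case [0.689, -0.0857] yaw 0.0553980881931034 0.1690848436152307 0.17853065301175758
handle [0.5586, -0.0937] [0.5567, -0.0503] [0.564, -0.1431]
roll [0.6612, -0.0892] [0.6642, -0.0885]
core [0.5801, -0.3624] [0.5844, -0.3626] spindle [0.5805, -0.3641] [0.5787, -0.368]
box [0.4081, -0.3786] 0.1627002183664869 0.11675037894398056 [[0.49, -0.322], [0.488, -0.439], [0.327, -0.435], [0.326, -0.319]]
mat [0.4689, 0.2576] [[0.5473, 0.3604], [0.5427, 0.151], [0.3894, 0.156], [0.3963, 0.363]]
shift [-1.1001 -0.9368  0.5137] turn -0.1254 (yaw half-turn equiv) [0.2014 0.4848 0.4047] [ 3.141 -0.     2.748]
```

```bash
python3 -m jog '[[[-0.55,-0.47,0],-0.1254,0],[[-0.55,-0.47,0],-0.1254,0],[[-0.55,-0.47,0],-0.1254,0],[[-0.55,-0.47,0],-0.1254,0],[[-0.55,-0.47,0],-0.1254,0],[[-0.55,-0.47,0],-0.1254,0],[[-0.55,-0.47,0],-0.1254,0],[[-0.55,-0.47,0],-0.1254,0]]' 20; python3 -c "
from h import *
to(.464,-.032,.12,np.pi)"
```

```text
time: 2.0
tool_pos: [0.332, 0.2277, 0.4047]
tool_rot: [3.141, -0.0, -3.14]
contact_force: [-0.3, -0.1, -0.4]
opening: 0.0917
grip_force: 0.0
shift [-0.3288 -0.65    0.3135] turn 0.0006 (yaw half-turn equiv) [0.332  0.2277 0.4047] [ 3.141 -0.    -3.14 ]
```

```bash
python3 -m jog '[[[-0.329,-0.65,0.31],0,0],[[-0.329,-0.65,0.31],0,0],[[-0.329,-0.65,0.31],0,0],[[-0.329,-0.65,0.31],0,0],[[-0.329,-0.65,0.31],0,0],[[-0.329,-0.65,0.31],0,0],[[-0.329,-0.65,0.31],0,0],[[-0.329,-0.65,0.42],0,0],[[-0.329,-0.65,0.518],0,0],[[-0.329,-0.65,0.518],0,0],[[-0.329,-0.65,0.518],0,0]]'; python3 -m jog '[[[0,0,0],0,0.5],[[0,0,0],0,0.5],[[0,0,0],0,0.5],[[0,0,0],0,0.5],[[0,0,0],0,0.5],[[0,0,0],0,0.5]]' 15; python3 -c "
from h import *
to(.464,-.032,.038,np.pi)"
```

```text
time: 3.38
tool_pos: [0.4646, -0.0322, 0.199]
tool_rot: [-3.141, 0.002, -3.14]
contact_force: [-0.1, 1.0, -0.6]
opening: 0.092
grip_force: 0.0
time: 4.12
tool_pos: [0.4641, -0.0332, 0.1977]
tool_rot: [3.142, 0.0, -3.142]
contact_force: [-0.0, 0.0, 4.6]
opening: 0.0556
grip_force: 15.0
shift [0.0003 0.0029 0.0013] turn 0.0 (yaw half-turn equiv) [ 0.4641 -0.0332  0.1977] [ 3.142  0.    -3.142]
```

```bash
python3 -m jog '[[[0,0,-0.1],0,0.5],[[0,0,-0.25],0,0.5],[[-0.015,0.1,-0.25],0,0.5],[[-0.015,0.22,-0.25],0,0.5],[[-0.015,0.35,-0.25],0,0.5],[[-0.015,0.48,-0.25],0,0.5],[[-0.015,0.61,-0.25],0,0.5],[[-0.015,0.74,-0.25],0,0.5],[[-0.015,0.83,-0.25],0,0.5],[[-0.015,0.88,-0.25],0,0.5],[[-0.015,0.88,-0.25],0,0.5]]'; python3 -m jog '[[[0,0,0.1],0,0.5],[[0,0,0.18],0,0.5],[[0,0,0.22],0,0.5],[[0,0,0.232],0,0.5],[[0,0,0.232],0,0.5],[[0,0,0.232],0,0.5]]'
```

```text
time: 5.5
tool_pos: [0.4699, 0.3193, 0.297]
tool_rot: [-3.141, -0.001, -3.14]
contact_force: [-0.3, 0.5, -0.3]
opening: 0.0559
grip_force: 15.0
time: 6.25
tool_pos: [0.4705, 0.3189, 0.2058]
tool_rot: [3.141, 0.002, 3.142]
contact_force: [0.0, -0.1, -1.3]
opening: 0.0558
grip_force: 15.0
```

```bash
python3 -m jog '[[[0,0,0.003],0,0.5],[[0,0,0.003],0,0.42],[[0,0,0.003],0,0.2],[[0,0,0.003],0,0],[[0,0,0.003],0,0],[[0,0,-0.1],0,0],[[0,0,-0.25],0,0],[[0,0,-0.25],0,0]]'; python3 - <<'E'
from h import *
a=snap("top");snap("scene")
for t in("jar","pack","case","handle"):
  for c in("scene","top"):print(t,c,[(np.round(d["position"],4).tolist(),round(d["confidence"],2)) for d in models.pinpoint(t,c)][:2])
to(.479,-.159,.12,np.pi+.09)
E
```

```text
time: 7.25
tool_pos: [0.4711, 0.3194, 0.3094]
tool_rot: [3.137, 0.009, -3.141]
contact_force: [0.1, 0.1, 0.2]
opening: 0.0917
grip_force: 0.0
jar scene []
jar top [([0.6885, -0.0879, -0.0011], 0.4)]
pack scene [([0.4803, -0.1579, -0.002], 0.57), ([0.583, -0.3675, 0.0037], 0.32)]
pack top [([0.4775, -0.1597, -0.0007], 0.72)]
case scene [([0.6942, -0.0838, -0.0014], 0.97)]
case top [([0.6895, -0.0868, -0.0017], 0.56)]
handle scene [([0.5552, -0.0949, 0.036], 0.97), ([0.5829, -0.3672, 0.0095], 0.26)]
handle top [([0.5607, -0.0928, 0.0312], 0.88)]
shift [-0.0224 -1.1945  0.0626] turn -0.0286 (yaw half-turn equiv) [0.47   0.3188 0.304 ] [-3.141e+00 -1.000e-03 -3.141e+00]
```

```bash
python3 -m jog '[[[0,-0.8,0],0,0],[[0,-0.8,0],0,0],[[0,-0.8,0],0,0],[[0,-0.8,0],0,0],[[0,-0.8,0],0,0],[[0,-0.8,0],0,0]]'; python3 -c "
from h import *
to(.479,-.159,.034,np.pi+.09)"
```

```text
time: 8.5
tool_pos: [0.4701, -0.0046, 0.3047]
tool_rot: [-3.141, 0.0, 3.136]
contact_force: [-0.4, 0.7, 0.6]
opening: 0.0918
grip_force: 0.0
shift [-0.0242 -0.3859  0.2789] turn -0.0303 (yaw half-turn equiv) [ 0.4701 -0.0046  0.3047] [-3.141  0.     3.136]
```

```bash
python3 -m jog '[[[-0.022,-0.396,0.05],-0.029,0],[[-0.022,-0.396,0.05],-0.029,0],[[-0.022,-0.396,0.05],-0.029,0],[[-0.022,-0.396,0.05],-0.029,0],[[-0.022,-0.396,0.05],-0.029,0]]'; python3 -c "
from h import *
to(.479,-.159,.034,np.pi+.09)"
```

```text
time: 9.12
tool_pos: [0.479, -0.1585, 0.2845]
tool_rot: [3.141, -0.001, -3.05]
contact_force: [0.2, -0.1, 0.5]
opening: 0.0918
grip_force: 0.0
shift [-0.     -0.0016  0.2282] turn 0.0006 (yaw half-turn equiv) [ 0.479  -0.1585  0.2845] [ 3.141e+00 -1.000e-03 -3.050e+00]
```

```bash
python3 -m jog '[[[0,-0.001,0.1],0,0],[[0,-0.001,0.18],0,0],[[0,-0.001,0.22],0,0],[[0,-0.001,0.228],0,0],[[0,-0.001,0.228],0,0],[[0,-0.001,0.228],0,0.5],[[0,-0.001,0.228],0,0.5],[[0,-0.001,0.228],0,0.5],[[0,-0.001,0.228],0,0.5],[[0,-0.001,0.228],0,0.5],[[0,-0.001,0.228],0,0.5]]' 20
```

```text
time: 10.5
tool_pos: [0.4789, -0.1599, 0.1937]
tool_rot: [3.141, 0.0, -3.051]
contact_force: [-1.4, 1.2, 5.1]
opening: 0.0594
grip_force: 20.0
```

```bash
python3 -m jog '[[[0,0,-0.1],0,0.5],[[0,0,-0.25],0,0.5],[[-0.008,0.12,-0.25],0,0.5],[[-0.016,0.24,-0.25],0,0.5],[[-0.025,0.37,-0.25],0,0.5],[[-0.033,0.5,-0.25],0,0.5],[[-0.041,0.63,-0.25],0,0.5],[[-0.05,0.76,-0.25],0,0.5],[[-0.056,0.85,-0.25],0,0.5],[[-0.058,0.886,-0.25],0,0.5],[[-0.058,0.886,-0.25],0,0.5],[[-0.058,0.886,-0.25],0,0.5]]'; python3 -m jog '[[[0,0,0.1],0,0.5],[[0,0,0.18],0,0.5],[[0,0,0.22],0,0.5],[[0,0,0.231],0,0.5],[[0,0,0.231],0,0.5],[[0,0,0.231],0,0.5]]'
```

```text
time: 12.0
tool_pos: [0.4699, 0.194, 0.2933]
tool_rot: [-3.141, -0.001, -3.051]
contact_force: [0.2, -0.5, -2.8]
opening: 0.0592
grip_force: 20.0
time: 12.75
tool_pos: [0.4702, 0.1947, 0.2018]
tool_rot: [3.141, 0.002, -3.051]
contact_force: [-0.8, 0.2, -2.8]
opening: 0.0592
grip_force: 20.0
```

```bash
python3 -m jog '[[[0,0,0.003],0,0.5],[[0,0,0.003],0,0.42],[[0,0,0.003],0,0.2],[[0,0,0.003],0,0],[[0,0,0.003],0,0],[[0,0,-0.1],0,0],[[0,0,-0.25],0,0],[[0,0,-0.25],0,0],[[0,0,-0.25],0,0]]'; python3 - <<'E'
from h import *
a=snap("top");b=snap("scene")
cv2.imwrite("pics/mat.png",np.hstack([cv2.resize(a[190:290,90:220],None,fx=3,fy=3),cv2.resize(b[130:230,90:220],None,fx=3,fy=3)]))
to(.562,-.0935,.14,np.pi/2+.06)
E
```

```text
time: 13.88
tool_pos: [0.4694, 0.195, 0.3008]
tool_rot: [3.142, -0.0, -3.05]
contact_force: [-0.2, -0.0, -0.6]
opening: 0.0918
grip_force: 0.0
shift [-0.1651 -0.7392  0.0012] turn -0.4901 (yaw half-turn equiv) [0.4693 0.195  0.2998] [-3.141e+00 -3.000e-03 -3.050e+00]
```

View pics/mat.png

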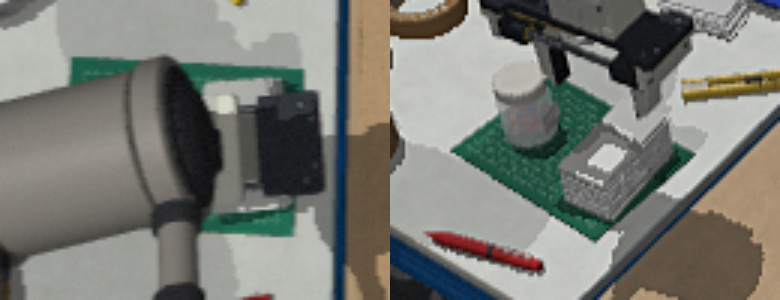

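Both jar and pack stand upright on the mat: scene crop (525,110) and (615,170). Next, the handle.

```bash
python3 -m jog '[[[-0.16,-0.739,0],0.508,0.7],[[-0.16,-0.739,0],0.508,0.7],[[-0.16,-0.739,0],0.508,0.7],[[-0.16,-0.739,0],0.508,0.7],[[-0.16,-0.739,0],0.508,0.7],[[-0.16,-0.739,0],0.508,0.7],[[-0.16,-0.739,0],0.508,0.7],[[-0.16,-0.739,0],0.508,0.7],[[-0.16,-0.739,0],0.508,0.7],[[-0.16,-0.739,0],0.508,0.7],[[-0.16,-0.739,0],0.508,0.7]]' 25; python3 - <<'E'
from h import *
b=snap("scene")
for t in("case","handle"):print(t,[(np.round(d["position"],4).tolist(),round(d["confidence"],2)) for d in models.pinpoint(t,"scene")][:2])
to(.560,-.094,.036,np.pi/2+.065);print(observe()["opening"],observe()["qpos"])
crop(b,200,130,400,280,4,"hnd")
E
```

```text
time: 15.35
tool_pos: [0.5603, -0.0934, 0.3002]
tool_rot: [-3.14, -0.001, 1.639]
contact_force: [-0.2, -0.1, 0.2]
opening: 0.0276
grip_force: 0.0
case [([0.6913, -0.0854, 0.0047], 0.9), ([0.5794, -0.3691, -0.0014], 0.37)]
handle [([0.557, -0.0951, 0.0339], 0.55)]
shift [-0.0014 -0.001   0.264 ] turn 0.0007 (yaw half-turn equiv) [ 0.5604 -0.0934  0.3008] [-3.141 -0.     1.638]
0.027750265996321327 [-3.00089005e-01  5.19382370e-01  1.54706909e+00  1.08384850e-04
  1.07562115e+00 -3.67236318e-01]
```

View pics/hnd.png

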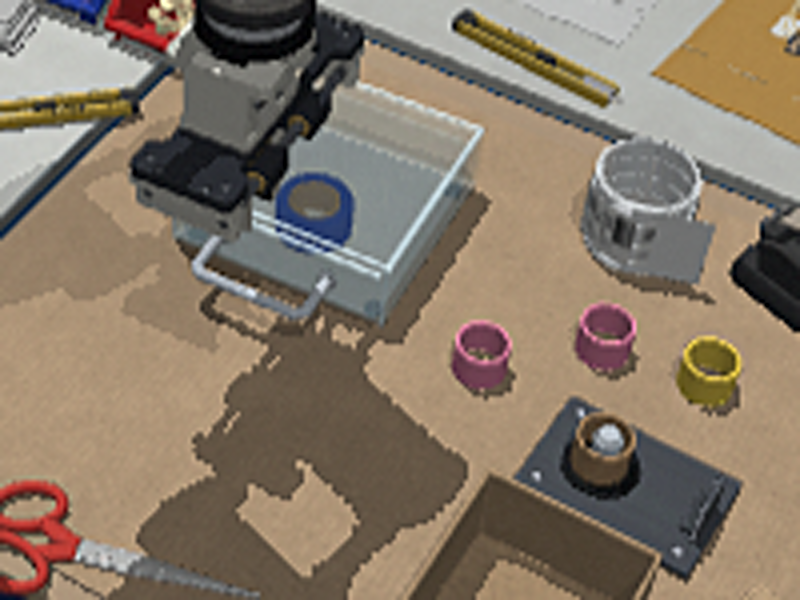

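```bash
python3 -m jog '[[[0,-0.003,0.1],0,0.7],[[0,-0.003,0.16],0,0.7],[[0,-0.003,0.2],0,0.7],[[0,-0.003,0.235],0,0.7],[[0,-0.003,0.264],0,0.7],[[0,-0.003,0.264],0,0.7]]'; python3 -m jog '[[[0,0,0],0,1],[[0,0,0],0,1],[[0,0,0],0,1],[[0,0,0],0,1],[[0,0,0],0,1]]' 25
```

```text
time: 16.25
tool_pos: [0.5591, -0.0935, 0.1949]
tool_rot: [-3.141, -0.0, 1.637]
contact_force: [0.1, -0.2, 0.0]
opening: 0.0273
grip_force: 0.0
time: 16.88
tool_pos: [0.5595, -0.0936, 0.1961]
tool_rot: [3.14, 0.0, 1.637]
contact_force: [1.3, 0.1, 5.7]
opening: 0.008
grip_force: 25.0
```

```bash
python3 -m jog '[[[0,-0.04,0],0,1],[[0,-0.08,0],0,1],[[0,-0.12,0],0,1],[[0,-0.16,0],0,1],[[0,-0.2,0],0,1],[[0,-0.24,0],0,1],[[0,-0.28,0],0,1],[[0,-0.305,0],0,1],[[0,-0.305,0],0,1],[[0,-0.305,0],0,1]]'; python3 -m jog '[[[0,0,0],0,0.68],[[0,0,0],0,0.68],[[0,0,0],0,0.68],[[0,0,-0.1],0,0.68],[[0,0,-0.25],0,0.68],[[0,0,-0.4],0,0.68],[[0,0,-0.4],0,0.68]]'
```

```text
time: 18.12
tool_pos: [0.4374, -0.1015, 0.196]
tool_rot: [3.141, -0.0, 1.637]
contact_force: [-1.6, 1.4, 7.2]
opening: 0.008
grip_force: 25.0
time: 19.0
tool_pos: [0.4383, -0.1019, 0.3597]
tool_rot: [3.133, 0.004, 1.637]
contact_force: [-0.7, -0.0, -0.8]
opening: 0.0295
grip_force: 0.0
```

```bash
python3 -c "
from h import *
to(.582,-.366,.14,0)"
```

```text
shift [-0.682   0.3133  0.1569] turn -0.4789 (yaw half-turn equiv) [ 0.4383 -0.1019  0.3597] [3.133 0.004 1.637]
```

```bash
python3 -m jog '[[[-0.682,0.313,0.1],0.521,0.35],[[-0.682,0.313,0.1],0.521,0.35],[[-0.682,0.313,0.1],0.521,0.35],[[-0.682,0.313,0.1],0.521,0.35],[[-0.682,0.313,0.1],0.521,0.35],[[-0.682,0.313,0.1],0.521,0.35],[[-0.682,0.313,0.1],0.521,0.35],[[-0.682,0.313,0.1],0.521,0.35],[[-0.682,0.313,0.1],0.521,0.35],[[-0.682,0.313,0.1],0.521,0.35],[[-0.682,0.313,0.1],0.521,0.35]]'; python3 - <<'E'
from h import *
b=snap("scene");a=snap("top")
print([(np.round(d["position"],4).tolist(),round(d["confidence"],2)) for d in models.pinpoint("core","scene")])
crop(b,210,130,410,280,4,"dr")
cv2.imwrite("pics/top1.png",a)
to(.582,-.366,.033,0);print(observe()["opening"])
E
```

```text
time: 20.38
tool_pos: [0.5804, -0.3655, 0.3146]
tool_rot: [-3.141, 0.001, 0.003]
contact_force: [-0.2, 0.4, -0.3]
opening: 0.0598
grip_force: 0.0
[([0.6853, -0.3205, 0.0013], 0.64), ([0.6143, -0.258, -0.0012], 0.5), ([0.5863, -0.3677, 0.0099], 0.44), ([0.6927, -0.4013, 0.001], 0.42)]
shift [0.004  0.0013 0.3075] turn 0.0005 (yaw half-turn equiv) [ 0.5804 -0.3655  0.3152] [-3.141e+00  0.000e+00  2.000e-03]
0.05974797528921359
```

View pics/dr.png

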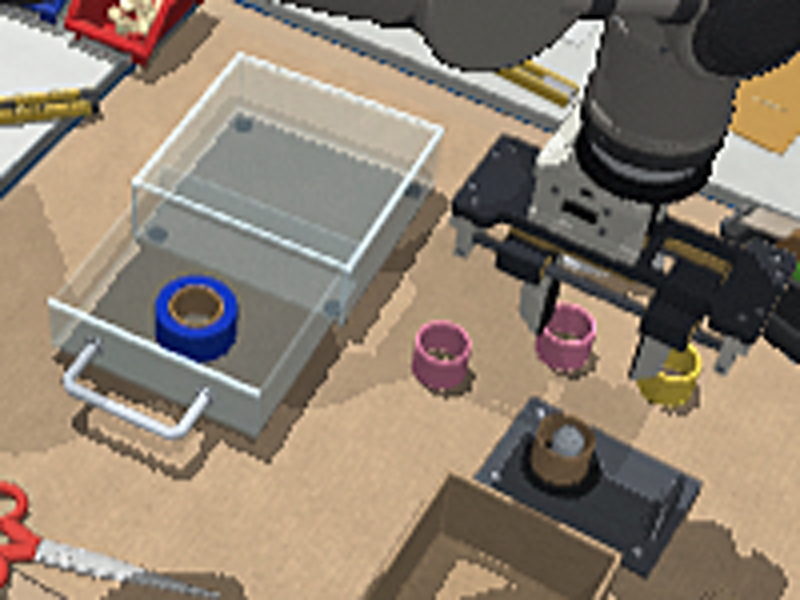

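The drawer is out with the blue roll exposed at crop (196,310). The core is still on the spindle at crop (564,432), and the way down to it is clear.

```bash
python3 -m jog '[[[0.004,0.002,0.12],0,0.35],[[0.004,0.002,0.2],0,0.35],[[0.004,0.002,0.26],0,0.35],[[0.004,0.002,0.295],0,0.35],[[0.004,0.002,0.305],0,0.35],[[0.004,0.002,0.305],0,0.35],[[0.004,0.002,0.305],0,0.6],[[0.004,0.002,0.305],0,0.6],[[0.004,0.002,0.305],0,0.6],[[0.004,0.002,0.305],0,0.6]]' 6; python3 - <<'E'
from h import *
f=lambda p:np.round(p[:2],4).tolist()
d=lambda x,y,z:f(ray("scene",(x+.5)/4-.5+210,(y+.5)/4-.5+130,z))
print("core",d(564,432,.040),"roll top",d(196,307,.042))
E
```

```text
time: 21.78
tool_pos: [0.5822, -0.3664, 0.1942]
tool_rot: [3.141, -0.001, 0.0]
contact_force: [-0.4, 0.4, 3.9]
opening: 0.0396
grip_force: 6.0
core [0.5855, -0.362] roll top [0.5408, -0.0958]
```

```bash
python3 -m jog '[[[0,0,-0.06],0,0.6],[[0,0,-0.16],0,0.6],[[0,0,-0.3],0,0.6],[[0,0,-0.375],0,0.6],[[-0.1,0.01,-0.375],0,0.6],[[-0.25,0.02,-0.375],0,0.6],[[-0.38,0.03,-0.375],0,0.6],[[-0.435,0.03,-0.375],0,0.6],[[-0.435,0.03,-0.375],0,0.6]]'; python3 -m jog '[[[0,0,0.12],0,0.6],[[0,0,0.24],0,0.6],[[0,0,0.32],0,0.6],[[0,0,0.345],0,0.6],[[0,0,0.345],0,0.6],[[0,0,0.345],0,0.4],[[0,0,0.345],0,0.4],[[0,0,0.345],0,0.4],[[0,0,0.2],0,0.4],[[0,0,0.05],0,0.4],[[0,0,-0.05],0,0.4],[[0,0,-0.05],0,0.4]]'; python3 - <<'E'
from h import *
f=lambda p:np.round(p[:2],4).tolist()
a=snap("top");b=snap("scene")
for c in("top","scene"):
  for t in("roll","core","stand","handle"):print(c,t,[(np.round(d["position"],4).tolist(),round(d["confidence"],2)) for d in models.pinpoint(t,c)][:5])
A=cv2.resize(a[140:310,230:430],None,fx=3,fy=3,interpolation=2)
cv2.imwrite("pics/top2.png",A)
hsv=cv2.cvtColor(a,cv2.COLOR_BGR2HSV);m=cv2.inRange(hsv,(110,120,60),(130,255,255));m[:150]=0;m[300:]=0;m[:,:230]=0;m[:,340:]=0
x,y,w,h=cv2.boundingRect(m);print("blue top",x,y,w,h,f(ray("top",x+w/2-.5,y+h/2-.5,.030)))
E
```

```text
time: 22.9
tool_pos: [0.4068, -0.3786, 0.3438]
tool_rot: [-3.142, 0.0, -0.002]
contact_force: [0.4, 0.3, -0.1]
opening: 0.0396
grip_force: 6.0
time: 24.4
tool_pos: [0.4083, -0.3787, 0.3675]
tool_rot: [3.135, -0.005, 0.0]
contact_force: [0.6, -0.4, 0.1]
opening: 0.0552
grip_force: 0.0
top roll [([0.5421, -0.0973, 0.0091], 0.64)]
top core [([0.6794, -0.3265, -0.0004], 0.7), ([0.6919, -0.4007, -0.0004], 0.5), ([0.6179, -0.2595, -0.0015], 0.46)]
top stand [([0.5778, -0.3669, -0.0002], 0.9)]
top handle [([0.4371, -0.1042, 0.0315], 0.89)]
scene roll [([0.5424, -0.0953, 0.0084], 0.57)]
scene core [([0.409, -0.381, 0.0032], 0.75), ([0.6945, -0.4015, 0.0], 0.7), ([0.4738, 0.1958, 0.0051], 0.55)]
scene stand [([0.5816, -0.3702, 0.0019], 0.61)]
scene handle [([0.4368, -0.1032, 0.0344], 0.71)]
blue top 273 200 24 24 [0.5412, -0.0979]
```

View pics/top2.png

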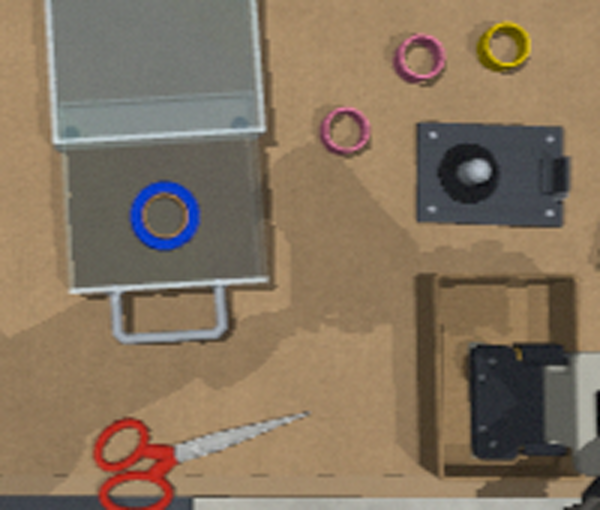

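The core is off the spindle and in the box, by the network at (0.409,-0.381). The spindle is clear at crop (472,172) and the roll is exposed at (165,215).

```bash
python3 - <<'E'
from h import *
f=lambda p:np.round(p[:2],4).tolist()
d=lambda x,y,z:f(ray("top",(x+.5)/3-.5+230,(y+.5)/3-.5+140,z))
print("disc",d(468,172.5,.010),"tip",d(475,170,.044),"plate",[d(*c,.008) for c in[(417,123),(563,127),(563,227),(418,223)]])
to(.5415,-.0967,.15,0)
E
```

```text
disc [0.5812, -0.3686] tip [0.5807, -0.3647] plate [[0.6256, -0.3247], [0.6224, -0.4547], [0.5332, -0.4521], [0.5363, -0.3239]]
shift [ 0.3338 -0.7041  0.1345] turn 0.0 (yaw half-turn equiv) [ 0.4081 -0.3784  0.3628] [-3.141e+00  1.000e-03  0.000e+00]
```

```bash
python3 -m jog '[[[0.334,-0.704,0.13],0,0.12],[[0.334,-0.704,0.13],0,0.12],[[0.334,-0.704,0.13],0,0.12],[[0.334,-0.704,0.13],0,0.12],[[0.334,-0.704,0.13],0,0.12],[[0.334,-0.704,0.13],0,0.12],[[0.334,-0.704,0.13],0,0.12],[[0.334,-0.704,0.13],0,0.12]]'; python3 -c "
from h import *
to(.5415,-.0967,.035,0)"
```

```text
time: 25.9
tool_pos: [0.5413, -0.0981, 0.3117]
tool_rot: [3.141, -0.0, -0.002]
contact_force: [0.7, -0.4, 0.9]
opening: 0.0807
grip_force: 0.0
shift [ 0.0004 -0.0037  0.2938] turn -0.0005 (yaw half-turn equiv) [ 0.5413 -0.0981  0.3117] [ 3.141e+00 -0.000e+00 -2.000e-03]
```

```bash
python3 -m jog '[[[0,-0.002,0.12],0,0.12],[[0,-0.002,0.2],0,0.12],[[0,-0.002,0.25],0,0.12],[[0,-0.002,0.28],0,0.12],[[0,-0.002,0.293],0,0.12],[[0,-0.002,0.293],0,0.12],[[0,-0.002,0.293],0,0.5],[[0,-0.002,0.293],0,0.5],[[0,-0.002,0.293],0,0.5],[[0,-0.002,0.293],0,0.5]]' 15; python3 -m jog '[[[0,0,-0.06],0,0.5],[[0,0,-0.16],0,0.5],[[0,0,-0.3],0,0.5],[[0,0,-0.3],0,0.5]]'; python3 - <<'E'
from h import *
b=snap("scene");crop(b,210,100,410,250,4,"roll")
to(.581,-.367,.105,0)
E
```

```text
time: 27.15
tool_pos: [0.5418, -0.0959, 0.1948]
tool_rot: [3.141, -0.001, 0.0]
contact_force: [-0.2, 0.1, 4.5]
opening: 0.06
grip_force: 15.0
time: 27.65
tool_pos: [0.5426, -0.0961, 0.3186]
tool_rot: [3.139, -0.009, 0.0]
contact_force: [0.4, 0.4, -1.1]
opening: 0.0595
grip_force: 15.0
shift [0.0972 0.6775 0.1307] turn 0.0001 (yaw half-turn equiv) [ 0.5418 -0.096   0.316 ] [ 3.14  -0.004  0.   ]
```

View pics/roll.png

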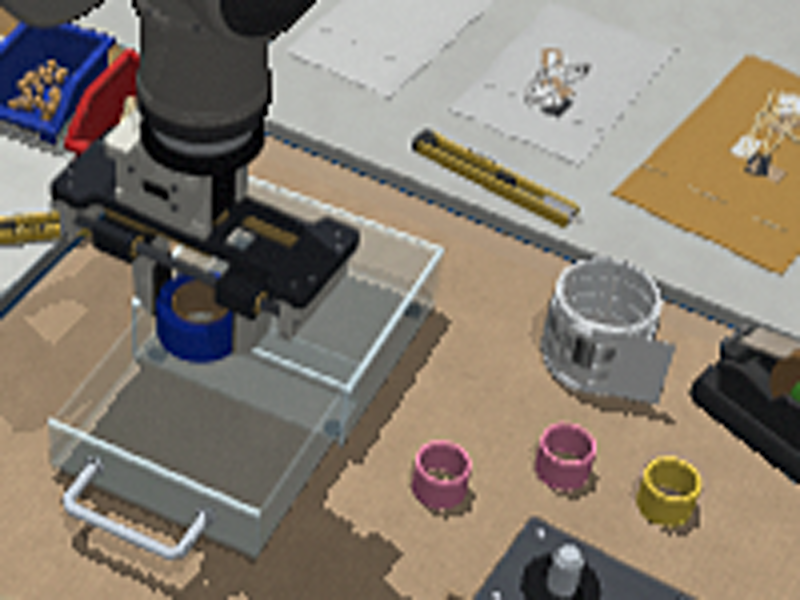

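```bash
python3 -m jog '[[[0.01,0.1,0],0,0.5],[[0.03,0.22,0],0,0.5],[[0.05,0.35,0],0,0.5],[[0.07,0.48,0],0,0.5],[[0.09,0.61,0],0,0.5],[[0.097,0.665,0],0,0.5],[[0.097,0.677,0],0,0.5],[[0.097,0.677,0],0,0.5],[[0.097,0.677,0],0,0.5]]'; python3 - <<'E'
from h import *
b=snap("scene");crop(b,280,160,400,280,5,"over")
to(.581,-.367,.0335,0)
E
```

```text
time: 28.82
tool_pos: [0.5806, -0.3654, 0.314]
tool_rot: [-3.141, 0.001, 0.002]
contact_force: [-0.8, 0.3, -1.2]
opening: 0.0598
grip_force: 15.0
shift [0.0009 0.0041 0.304 ] turn 0.0005 (yaw half-turn equiv) [ 0.5807 -0.3654  0.3143] [-3.141e+00  0.000e+00  2.000e-03]
```

View pics/over.png

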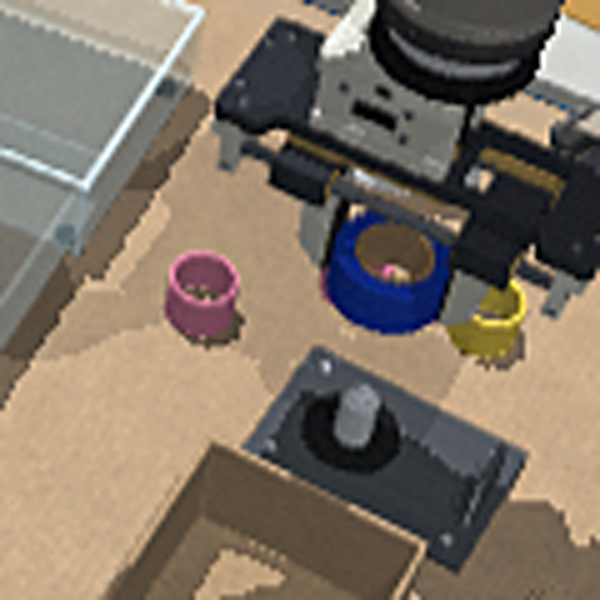

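```bash
python3 - <<'E'
from h import *
d=lambda x,y,z:np.round(ray("scene",(x+.5)/5-.5+280,(y+.5)/5-.5+160,z)[:2],4).tolist()
print("roll",d(393,251,.161),"disc",d(351,430,.010),"tip",d(361,388,.046))
E
python3 -m jog '[[[0.001,0.004,0.06],0,0.5],[[0.001,0.004,0.12],0,0.5],[[0.001,0.004,0.16],0,0.5],[[0.001,0.004,0.16],0,0.5]]'
```

```text
roll [0.5806, -0.3628] disc [0.5827, -0.3662] tip [0.5839, -0.365]
time: 29.38
tool_pos: [0.5808, -0.3676, 0.2491]
tool_rot: [-3.14, 0.002, 0.001]
contact_force: [0.3, 0.2, -1.2]
opening: 0.0597
grip_force: 15.0
```

```bash
python3 -m jog '[[[0.003,0,0.04],0,0.5],[[0.003,0,0.06],0,0.5],[[0.003,0,0.08],0,0.5],[[0.003,0,0.1],0,0.5],[[0.003,0,0.12],0,0.5],[[0.003,0,0.132],0,0.5],[[0.003,0,0.138],0,0.5],[[0.003,0,0.138],0,0.5]]'
```

```text
time: 30.38
tool_pos: [0.5821, -0.3683, 0.195]
tool_rot: [-3.141, -0.0, 0.0]
contact_force: [-0.0, 1.0, -0.6]
opening: 0.0599
grip_force: 15.0
```

```bash
python3 -m jog '[[[0,0,0.004],0,0.5],[[0,0,0.004],0,0.3],[[0,0,0.004],0,0.17],[[0,0,0.004],0,0.17],[[0,0,-0.1],0,0.17],[[0,0,-0.2],0,0.17],[[0,0,-0.32],0,0.17],[[0,0,-0.32],0,0.17]]'; python3 - <<'E'
from h import *
b=snap("scene");a=snap("top")
print([(c,np.round(d["position"],4).tolist(),round(d["confidence"],2)) for c in("scene","top") for d in models.pinpoint("roll",c)])
crop(b,270,180,390,330,4,"on")
to(.437,-.103,.15,np.pi/2+.066)
E
```

```text
time: 31.38
tool_pos: [0.5827, -0.3688, 0.3285]
tool_rot: [3.136, -0.008, 0.0]
contact_force: [-0.1, -0.0, -0.1]
opening: 0.0759
grip_force: 0.0
[('scene', [0.5807, -0.3696, 0.0079], 0.62), ('top', [0.4712, 0.1941, 0.0052], 0.57), ('top', [0.5842, -0.3674, 0.0091], 0.48), ('top', [0.5781, -0.3705, 0.0], 0.46)]
shift [-0.3617 -0.6628  0.0327] turn 0.479 (yaw half-turn equiv) [ 0.5818 -0.3681  0.3215] [-3.14e+00  2.00e-03  0.00e+00]
```

View pics/on.png

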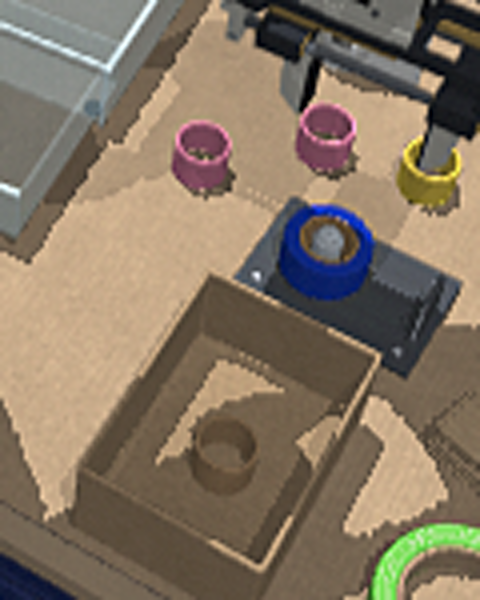

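The roll sits on the spindle, crop (326,250), and the core stands in the box, crop (223,455). Next I'll shut the drawer.

```bash
python3 -m jog '[[[-0.361,-0.6665,0],-0.521,0.68],[[-0.361,-0.6665,0],-0.521,0.68],[[-0.361,-0.6665,0],-0.521,0.68],[[-0.361,-0.6665,0],-0.521,0.68],[[-0.361,-0.6665,0],-0.521,0.68],[[-0.361,-0.6665,0],-0.521,0.68],[[-0.361,-0.6665,0],-0.521,0.68],[[-0.361,-0.6665,0],-0.521,0.68],[[-0.361,-0.6665,0],-0.521,0.68],[[-0.361,-0.6665,0],-0.521,0.68],[[-0.361,-0.6665,0],-0.521,0.68]]'; python3 -c "
from h import *
to(.4375,-.1015,.037,1.637)"
```

```text
time: 32.95
tool_pos: [0.4375, -0.1017, 0.3225]
tool_rot: [-3.14, -0.001, 1.634]
contact_force: [0.3, 0.4, -0.2]
opening: 0.0295
grip_force: 0.0
shift [0.0004 0.0004 0.3158] turn -0.0009 (yaw half-turn equiv) [ 0.4375 -0.1017  0.3225] [-3.140e+00 -1.000e-03  1.634e+00]
```

```bash
python3 -m jog '[[[0,0,0.12],0,0.68],[[0,0,0.2],0,0.68],[[0,0,0.26],0,0.68],[[0,0,0.3],0,0.68],[[0,0,0.315],0,0.68],[[0,0,0.315],0,0.68],[[0,0,0.315],0,1],[[0,0,0.315],0,1],[[0,0,0.315],0,1],[[0,0,0.315],0,1]]' 25;  python3 -m jog '[[[0,0.04,0],0,1],[[0,0.08,0],0,1],[[0,0.12,0],0,1],[[0,0.16,0],0,1],[[0,0.2,0],0,1],[[0,0.24,0],0,1],[[0,0.27,0],0,1],[[0,0.29,0],0,1],[[0,0.302,0],0,1],[[0,0.302,0],0,1]]'
```

```text
time: 34.2
tool_pos: [0.4377, -0.1018, 0.1975]
tool_rot: [3.141, 0.0, 1.637]
contact_force: [-1.8, 0.5, 5.2]
opening: 0.0082
grip_force: 25.0
time: 35.45
tool_pos: [0.5588, -0.0939, 0.1976]
tool_rot: [3.14, 0.001, 1.637]
contact_force: [1.3, -1.9, 5.6]
opening: 0.008
grip_force: 25.0
```

Nearly back at the starting opening. I'll push in small steps until the stop is felt.

```bash
python3 -m jog '[[[0,0.01,0],0,1],[[0,0.01,0],0,1],[[0,0.01,0],0,1]]'; python3 -m jog '[[[0,0.01,0],0,1],[[0,0.01,0],0,1],[[0,0.01,0],0,1]]'; python3 -m jog '[[[0,0.01,0],0,1],[[0,0.01,0],0,1],[[0,0.01,0],0,1]]'
```

```text
time: 35.83
tool_pos: [0.5624, -0.0937, 0.1976]
tool_rot: [3.14, 0.001, 1.637]
contact_force: [1.4, -1.5, 5.2]
opening: 0.0079
grip_force: 25.0
time: 36.2
tool_pos: [0.565, -0.0936, 0.1975]
tool_rot: [-3.138, -0.0, 1.637]
contact_force: [-7.6, -3.2, 10.1]
opening: 0.0077
grip_force: 25.0
time: 36.58
tool_pos: [0.5665, -0.0936, 0.1972]
tool_rot: [-3.13, -0.001, 1.638]
contact_force: [-20.8, -5.9, 21.0]
opening: 0.0076
grip_force: 25.0
```

```bash
python3 -m jog '[[[0,-0.004,0],0,0.9],[[0,-0.006,0],0,0.68],[[0,-0.006,0],0,0.68],[[0,-0.006,-0.1],0,0.68],[[0,-0.006,-0.2],0,0.68],[[0,-0.006,-0.3],0,0.68],[[0,-0.006,-0.3],0,0.68]]'; python3 - <<'E'
from h import *
snap("scene");snap("top")
for c in("scene","top"):
  for t in("case","handle","pack","jar"):print(c,t,[(np.round(d["position"],4).tolist(),round(d["confidence"],2)) for d in models.pinpoint(t,c)][:2])
to(.4702,.1947,.15,-3.05)
E
```

```text
time: 37.45
tool_pos: [0.5686, -0.0931, 0.3202]
tool_rot: [3.135, 0.002, 1.637]
contact_force: [-0.8, 0.7, 0.4]
opening: 0.0292
grip_force: 0.0
scene case [([0.692, -0.086, 0.0009], 0.75)]
scene handle [([0.5607, -0.0958, 0.0346], 0.68)]
scene pack [([0.4715, 0.1966, 0.0059], 0.84)]
scene jar [([0.4717, 0.3215, 0.0074], 0.95)]
top case [([0.6839, -0.0861, -0.0012], 0.88), ([0.5801, -0.3685, -0.0004], 0.26)]
top handle []
top pack [([0.47, 0.1944, 0.0053], 0.67)]
top jar [([0.4723, 0.3211, 0.0069], 0.82)]
shift [ 0.7341 -0.1957  0.0188] turn 0.4919 (yaw half-turn equiv) [ 0.5677 -0.0931  0.3165] [-3.141 -0.     1.637]
```

```bash
python3 -m jog '[[[0.734,-0.196,0],-0.508,0],[[0.734,-0.196,0],-0.508,0],[[0.734,-0.196,0],-0.508,0],[[0.734,-0.196,0],-0.508,0],[[0.734,-0.196,0],-0.508,0],[[0.734,-0.196,0],-0.508,0],[[0.734,-0.196,0],-0.508,0],[[0.734,-0.196,0],-0.508,0],[[0.734,-0.196,0],-0.508,0],[[0.734,-0.196,0],-0.508,0],[[0.734,-0.196,0],-0.508,0]]'; python3 -c "
from h import *
to(.4702,.1947,.0416,-3.051)"
```

```text
time: 39.33
tool_pos: [0.4701, 0.1946, 0.3171]
tool_rot: [3.142, 0.0, -3.052]
contact_force: [0.1, 0.0, -0.6]
opening: 0.0918
grip_force: 0.0
shift [-3.000e-04  2.000e-04  2.907e-01] turn -0.0004 (yaw half-turn equiv) [0.4701 0.1946 0.3171] [ 3.142  0.    -3.052]
```

```bash
python3 -m jog '[[[0,0,0.12],0,0],[[0,0,0.2],0,0],[[0,0,0.26],0,0],[[0,0,0.29],0,0],[[0,0,0.29],0,0],[[0,0,0.29],0,0.5],[[0,0,0.29],0,0.5],[[0,0,0.29],0,0.5],[[0,0,0.29],0,0.5],[[0,0,0.29],0,0.5]]' 20; python3 -m jog '[[[0,0,-0.1],0,0.5],[[0,0,-0.25],0,0.5],[[0.008,-0.12,-0.25],0,0.5],[[0.016,-0.24,-0.25],0,0.5],[[0.025,-0.37,-0.25],0,0.5],[[0.033,-0.5,-0.25],0,0.5],[[0.041,-0.63,-0.25],0,0.5],[[0.05,-0.76,-0.25],0,0.5],[[0.056,-0.85,-0.25],0,0.5],[[0.058,-0.886,-0.25],0,0.5],[[0.058,-0.886,-0.25],0,0.5],[[0.058,-0.886,-0.25],0,0.5]]'; python3 -c "
from h import *
to(.4789,-.1595,.0347,-3.051)"
```

```text
time: 40.58
tool_pos: [0.4702, 0.1947, 0.2015]
tool_rot: [3.141, 0.001, -3.05]
contact_force: [-0.6, 0.1, 4.0]
opening: 0.0591
grip_force: 20.0
time: 42.08
tool_pos: [0.4792, -0.1592, 0.3009]
tool_rot: [3.141, -0.001, -3.049]
contact_force: [-0.1, 0.2, -2.6]
opening: 0.0592
grip_force: 20.0
shift [ 0.0006 -0.0009  0.2675] turn 0.0005 (yaw half-turn equiv) [ 0.4792 -0.1592  0.3009] [ 3.141e+00 -1.000e-03 -3.049e+00]
```

```bash
python3 -m jog '[[[0,-0.001,0.12],0,0.5],[[0,-0.001,0.2],0,0.5],[[0,-0.001,0.245],0,0.5],[[0,-0.001,0.262],0,0.5],[[0,-0.001,0.265],0,0.5],[[0,-0.001,0.265],0,0.5],[[0,-0.001,0.265],0,0.42],[[0,-0.001,0.265],0,0.2],[[0,-0.001,0.265],0,0],[[0,-0.001,0.265],0,0]]'; python3 -m jog '[[[0,0,-0.1],0,0],[[0,0,-0.25],0,0],[[0,0,-0.3],0,0],[[0,0,-0.3],0,0]]'; python3 -c "
from h import *
to(.4709,.3192,.15,-3.1416)"
```

```text
time: 43.32
tool_pos: [0.4794, -0.1609, 0.1953]
tool_rot: [-3.141, 0.0, -3.05]
contact_force: [-0.2, 0.3, -0.1]
opening: 0.0847
grip_force: 0.0
time: 43.82
tool_pos: [0.4796, -0.1609, 0.3166]
tool_rot: [-3.14, 0.003, -3.05]
contact_force: [-0.5, 0.1, 0.1]
opening: 0.0919
grip_force: 0.0
shift [-0.0877  1.1973  0.0164] turn 0.029 (yaw half-turn equiv) [ 0.4796 -0.1609  0.3166] [-3.14e+00  3.00e-03 -3.05e+00]
```

```bash
python3 -m jog '[[[-0.051,0.7,0],0,0],[[-0.051,0.7,0],0,0],[[-0.051,0.7,0],0,0],[[-0.051,0.7,0],0,0],[[-0.051,0.7,0],0,0]]';python3 -m jog '[[[-0.037,0.497,0],0.029,0],[[-0.037,0.497,0],0.029,0],[[-0.037,0.497,0],0.029,0],[[-0.037,0.497,0],0.029,0],[[-0.037,0.497,0],0.029,0],[[-0.037,0.497,0],0.029,0]]'; python3 -c "
from h import *
to(.4705,.3192,.046,-3.1416)"
```

```text
time: 44.45
tool_pos: [0.4732, 0.1226, 0.3134]
tool_rot: [3.141, -0.003, -3.048]
contact_force: [1.2, -1.2, -0.1]
opening: 0.0917
grip_force: 0.0
time: 45.2
tool_pos: [0.4709, 0.3178, 0.3144]
tool_rot: [-3.141, -0.001, 3.14]
contact_force: [-1.0, -0.8, -0.7]
opening: 0.0923
grip_force: 0.0
shift [0.0006 0.0037 0.273 ] turn -0.0004 (yaw half-turn equiv) [0.4709 0.3178 0.3144] [-3.141e+00 -1.000e-03  3.140e+00]
```

```bash
python3 -m jog '[[[0,0.002,0.1],0,0],[[0,0.002,0.18],0,0],[[0,0.002,0.24],0,0],[[0,0.002,0.272],0,0],[[0,0.002,0.272],0,0],[[0,0.002,0.272],0,0.5],[[0,0.002,0.272],0,0.5],[[0,0.002,0.272],0,0.5],[[0,0.002,0.272],0,0.5],[[0,0.002,0.272],0,0.5]]' 15; python3 -m jog '[[[0,0,-0.1],0,0.5],[[0,0,-0.25],0,0.5],[[0.015,-0.1,-0.25],0,0.5],[[0.015,-0.22,-0.25],0,0.5],[[0.015,-0.35,-0.25],0,0.5],[[0.015,-0.48,-0.25],0,0.5],[[0.015,-0.61,-0.25],0,0.5],[[0.015,-0.74,-0.25],0,0.5],[[0.015,-0.83,-0.25],0,0.5],[[0.015,-0.88,-0.25],0,0.5],[[0.015,-0.88,-0.25],0,0.5],[[0.015,-0.88,-0.25],0,0.5]]'; python3 -c "
from h import *
to(.4641,-.0332,.038,-3.1416)"
```

```text
time: 46.45
tool_pos: [0.4708, 0.3201, 0.2066]
tool_rot: [3.141, 0.0, -3.141]
contact_force: [-0.5, -0.2, 1.1]
opening: 0.0559
grip_force: 15.0
time: 47.95
tool_pos: [0.4647, -0.0315, 0.3062]
tool_rot: [3.141, -0.0, -3.141]
contact_force: [-0.2, 0.2, -1.1]
opening: 0.056
grip_force: 15.0
shift [ 0.0013 -0.0044  0.2725] turn 0.0 (yaw half-turn equiv) [ 0.4647 -0.0315  0.3062] [ 3.141 -0.    -3.141]
```

```bash
python3 -m jog '[[[0.001,-0.003,0.12],0,0.5],[[0.001,-0.003,0.2],0,0.5],[[0.001,-0.003,0.245],0,0.5],[[0.001,-0.003,0.262],0,0.5],[[0.001,-0.003,0.2655],0,0.5],[[0.001,-0.003,0.2655],0,0.5],[[0.001,-0.003,0.2655],0,0.42],[[0.001,-0.003,0.2655],0,0.2],[[0.001,-0.003,0.2655],0,0],[[0.001,-0.003,0.2655],0,0]]'; python3 -m jog '[[[0,0,-0.1],0,0],[[0,0,-0.25],0,0],[[0,0,-0.35],0,0],[[0,0.4,-0.35],0,0],[[0,0.7,-0.35],0,0],[[0,0.7,-0.35],0,0],[[0,0.7,-0.35],0,0],[[0,0.7,-0.35],0,0]]'; python3 - <<'E'
from h import *
a=snap("top");snap("scene")
for c in("scene","top"):
  for t in("case","handle","pack","jar","roll","core"):print(c,t,[(np.round(d["position"],4).tolist(),round(d["confidence"],2)) for d in models.pinpoint(t,c)][:6 if t=="core" else 2])
crop(a,230,110,430,310,3,"fin")
E
```

```text
time: 49.2
tool_pos: [0.4644, -0.0332, 0.2002]
tool_rot: [3.142, 0.0, -3.142]
contact_force: [0.3, -0.2, -0.5]
opening: 0.0813
grip_force: 0.0
time: 50.2
tool_pos: [0.4637, 0.2497, 0.3401]
tool_rot: [3.141, 0.0, -3.139]
contact_force: [0.5, -1.0, -0.2]
opening: 0.0921
grip_force: 0.0
scene case [([0.6931, -0.0833, 0.0015], 0.98), ([0.5809, -0.3688, 0.0024], 0.44)]
scene handle [([0.5608, -0.0962, 0.0333], 0.56)]
scene pack [([0.4816, -0.1594, 0.0021], 0.58)]
scene jar []
scene roll [([0.5809, -0.3724, 0.0083], 0.68)]
scene core [([0.6904, -0.4033, -0.0004], 0.73), ([0.6829, -0.3221, 0.0007], 0.69), ([0.4123, -0.3809, 0.0049], 0.46)]
top case [([0.6898, -0.0864, -0.0021], 0.89)]
top handle [([0.5646, -0.0951, 0.0322], 0.89), ([0.406, -0.3772, 0.0004], 0.37)]
top pack [([0.4806, -0.1615, -0.0001], 0.83)]
top jar [([0.4641, -0.0343, 0.0001], 0.8)]
top roll [([0.5818, -0.3674, 0.0078], 0.78)]
top core [([0.4083, -0.3832, 0.0007], 0.66), ([0.6185, -0.2546, -0.0004], 0.6), ([0.6818, -0.3253, -0.0022], 0.53), ([0.6926, -0.4004, 0.0011], 0.5)]
```

View pics/fin.png

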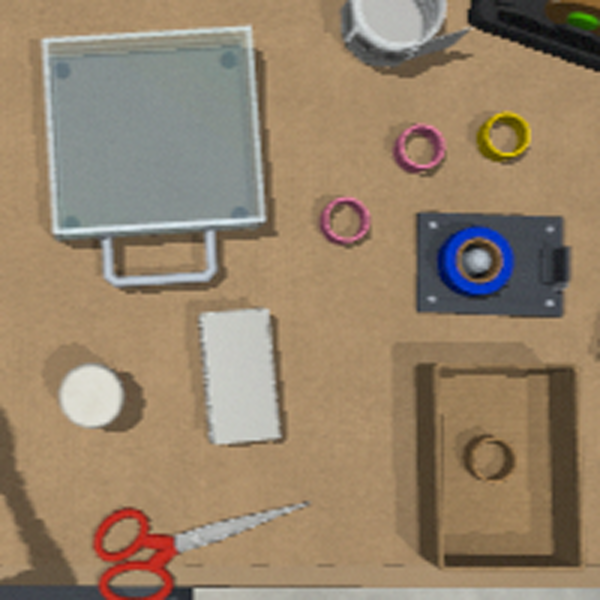

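All in place: jar (91,396), pack (242,376), drawer shut with the handle at (160,280), roll on the spindle (477,261), core in the box (489,457). Handing in.

```bash
python3 -m jog '[[[0,0,0],0,0],[[0,0,0],0,0]]'; python3 -c "
from cell import robot
print(robot.hand_in())"
```

```text
time: 51.15
tool_pos: [0.4643, 0.2468, 0.3401]
tool_rot: [3.142, 0.0, -3.141]
contact_force: [-0.1, -0.9, -0.2]
opening: 0.0922
grip_force: 0.0
the job is handed in; nothing more can be done
None
```

The job is handed in at 51 s; no verdict was returned, but the last picture shows the blue roll on the spindle, the core in the scrap box, the drawer shut, and the jar and pack back within about 3 mm of where they stood.

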